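Spice shakers in order of height on the clamp-on shelf

TASK

Put the three glass spice shakers upright into the three slots of the grey clamp-on shelf in order of height, one in each: the tallest in the slot next to the yellow end plate, the medium one in the middle, the shortest at the other end. They are glass, so do not tip them over or drop them: set each one gently down onto its slot's floor before letting go. Leave the soup cup, the red bento box and the chopsticks where they are.

Things in the scene. Friction and masses are not known exactly. Their poses are not given: they have to be found in the camera images.
- shaker_tall: The tallest clear glass spice shaker, a plain upright cylinder 44 mm in diameter and 125 mm tall in all; its top 22 mm is a black lid of the same diameter. Empty, about 170 g. Origin at the centre of its underside, z up along its axis; yaw has no meaning.
- shaker_medium: The medium clear glass spice shaker, a plain upright cylinder 44 mm in diameter and 100 mm tall in all; its top 22 mm is a bare steel lid of the same diameter. Empty, about 140 g. Origin at the centre of its underside, z up along its axis; yaw has no meaning.
- shaker_short: The shortest clear glass spice shaker, a plain upright cylinder 44 mm in diameter and 75 mm tall in all; its top 22 mm is a green lid of the same diameter. Empty, about 110 g. Origin at the centre of its underside, z up along its axis; yaw has no meaning.
- slot_left: Dark grey square tray, the left (+y) slot of the grey spice shelf clamped to the counter's far edge. Outside 68 x 68 x 16 mm, inside 60 x 60 mm (8 mm play round a shaker). Origin at the centre of its underside, 40 mm above the counter; inner floor 4 mm, rim 16 mm above it. y along the row (85 mm slot to slot), x across it, away from the robot. Fixed; the shelf stands turned up to 9 degrees.
- slot_middle: Dark grey square tray, the middle slot of the grey spice shelf clamped to the counter's far edge. Outside 68 x 68 x 16 mm, inside 60 x 60 mm (8 mm play round a shaker). Origin at the centre of its underside, 40 mm above the counter; inner floor 4 mm, rim 16 mm above it. y along the row (85 mm slot to slot), x across it, away from the robot. Fixed; the shelf stands turned up to 9 degrees.
- slot_right: Dark grey square tray, the right (-y) slot of the grey spice shelf clamped to the counter's far edge. Outside 68 x 68 x 16 mm, inside 60 x 60 mm (8 mm play round a shaker). Origin at the centre of its underside, 40 mm above the counter; inner floor 4 mm, rim 16 mm above it. y along the row (85 mm slot to slot), x across it, away from the robot. Fixed; the shelf stands turned up to 9 degrees.
- end_plate: Bright yellow upright plate at one end of the shelf (left or right, it varies), beside the slot for the tallest shaker; a like grey plate stands at the other end. 95 mm long across the row (x), 14 mm thick along it (y), 30 mm high, top 70 mm above the counter. Origin at the centre of its underside, 48 mm from the centre of the neighbouring slot. Fixed.
- bento: Red two-tier bento box with a black strap, 152 x 89 mm and 102 mm high, standing to the right of the shelf; to be left alone. Origin at the centre of its underside, x along its length.
- cup: White ceramic soup cup, 90 mm across its rim, 75 mm tall, standing empty among the shakers; to be left alone. Origin at the centre of its underside.
- chopsticks: Steel pair of cooking chopsticks, 280 mm long, lying side by side flat on the counter between the shakers and the shelf, 5 mm high, 19 mm wide together; to be left alone. Origin at the centre of the pair on the counter, x along their length.
Mind the look-alikes: they are no part of the job. What is shaped like the shaker_short but orange or pink is not meant. Leave any blue look-alike of the shaker_tall alone.

How it is judged:
At the end, for the whole second after the job is handed in: The tallest shaker stands in the slot next to the yellow end plate, the medium one in the middle slot and the shortest in the slot at the other end: each within 14 mm of its slot's centre, its foot on the slot floor (within 4 mm), upright within 0.1 rad, released and at rest (horizontal distance between shaker_medium and slot_middle below 0.014 m and z of shaker_medium in the frame of slot_middle between 0 and 0.008 m and angle between each of shaker_tall, shaker_medium, shaker_short's own z axis and vertical below 0.1 rad and linear speed of each of shaker_tall, shaker_medium, shaker_short below 0.02 m/s and angular speed of each of shaker_tall, shaker_medium, shaker_short below 0.2 rad/s and ((horizontal distance between end_plate and slot_left below 0.1 m and horizontal distance between shaker_tall and slot_left below 0.014 m and z of shaker_tall in the frame of slot_left between 0 and 0.008 m and horizontal distance between shaker_short and slot_right below 0.014 m and z of shaker_short in the frame of slot_right between 0 and 0.008 m) or (horizontal distance between end_plate and slot_right below 0.1 m and horizontal distance between shaker_tall and slot_right below 0.014 m and z of shaker_tall in the frame of slot_right between 0 and 0.008 m and horizontal distance between shaker_short and slot_left below 0.014 m and z of shaker_short in the frame of slot_left between 0 and 0.008 m))); the robot touches nothing.
It fails at once if a shaker is tipped over (angle between any of shaker_tall, shaker_medium, shaker_short's own z axis and vertical above 0.6 rad).
It fails at once if a shaker is dropped or thrown (faster than 0.6 m/s while the fingers do not hold it: a fall of about 18 mm) ((linear speed of shaker_tall above 0.6 m/s and contact force between the fingers and shaker_tall below 0.01 N) or (linear speed of shaker_medium above 0.6 m/s and contact force between the fingers and shaker_medium below 0.01 N) or (linear speed of shaker_short above 0.6 m/s and contact force between the fingers and shaker_short below 0.01 N)).
It fails at once if the soup cup moved by more than 30 mm (distance of cup from where it was at the start of the episode above 0.03 m).
It fails at once if the bento box moved by more than 30 mm (distance of bento from where it was at the start of the episode above 0.03 m).
It fails at once if the chopsticks moved by more than 30 mm (distance of chopsticks from where it was at the start of the episode above 0.03 m).
It also fails if it takes over 86 s, if anything falls off the work surface, if the arm or the gripper's body presses on something with over 40 N, if the wrist force passes 120 N, or if a joint passes its speed limit or range.

ROBOT

A 6-joint arm with a two-finger parallel gripper is mounted at the origin on the work surface. World frame = base frame: x ahead of the robot, y to its left, z up, the work surface at z = 0. Lengths are in m, angles in rad, forces in N, time in s.
With the tool pointing down it reaches from about 0.225 to 0.875 m from the base axis. Payload 3.4 kg.
Tool frame: the origin (TCP) lies at the very end of the fingers, on their centre line; the grasp point (between the pads) lies manip.grip_point_offset behind it (manip.grip_point_offset is the distance from the TCP to the grasp point, in m); y points along the fingers, z is the direction in which the jaws open and shut, and the axes are right-handed (so a half turn about y gives the same grasp; the last joint's range is limited). The gripper opens to 85 mm and grips with 20 to 120 N. Pads are 22 mm wide; open, the fingers measure 114 mm over their backs; the gripper's body (76 mm by 85 mm) begins 54 mm behind the grasp point. The pads swing forward as they close: fully open they stand 13 mm farther back than shut.
Start: joints at [1.221, 0.276, 1.505, -0, 1.361, -0.121], TCP at [0.13, 0.56, 0.231] pointing down, gripper open.
Joint ranges: [-2.89, 2.89], [-0.75, 2.08], [0.22, 2.7], [-1.18, 4.32], [0.11, 2.71], [-2.7, 2.7]. Speed limits (rad/s): [2.57, 2.57, 3.14, 3.14, 3.14, 3.14].

INTERFACE

Orientations are given as a unit quaternion [w, x, y, z].
In Python, from bench import manip, cams, workorder gives the robot as it stands.
- The arm moves only by the tool drive_tool, never from a script. Its argument "rows" is a list of rows, each a list of 7 numbers: the turn, a rotation vector about the tool's x, y, z in rad, then the shift along the tool's x, y, z in m, then the closure, from 0 (fully open) to 1 (shut). A call has exactly 10 rows; each row shifts and turns the commanded pose from where the row before left it, along the tool's axes as they then stand; what a row does not reach is not made up. A row lasts 1/8 s, in which the tool goes at most 62.5 mm and 10.7 degrees, less where a joint would pass 70% of its speed; a pose out of reach is approached as far as the arm can. A call is refused whole if a number of a shift passes 0.0625 or a number of a turn 0.188, either way. A call with a gripper value outside its range is refused whole. The fingers move at their own pace and stop on an object; the grip force is fixed at half the most. Time passes only in rows, so rows that do not move let the fingers close, or fill a call up. It gives the time, the measured TCP pose, the force and the opening at its end, in the units of the state.
- manip.get_obs(): the state, without advancing time (a new reading comes with each control period).
- cams.read_camera(name): name is "scene" or "top"; returns the picture (384x512x3 uint8, red, green, blue); there is no depth.
- cams.calibration(name): a dict with "vertical_fov" (degrees; the focal length in pixels is half the picture's height over the tangent of half this angle, whatever the lens; pixels are square), "cx", "cy" (the principal point, pixels), "k1" (the pictures are not rectified: a ray, as slopes to the right and down, at radius r is drawn at 1 + k1 r^2 times it, then the intrinsics apply), "rvec" (rotation vector, rad) and "tvec" (3), from world to camera coordinates, as OpenCV has them. Camera axes: x right, y down, z forward; pixel columns grow to the right and rows downward; lengths in m; the calibration is good to about 2 mm. A picture is of the moment at which its call begins. calibration takes no time and is no camera call.
- workorder.hand_in(): hands the job in, once; it reports no verdict.
The state is a dict: "time_s": time; "qpos": joint angles; "joint_vel": joint speeds; "joint_efforts": joint torques, N m; "ee_pos": TCP position; "tcp_rot": TCP orientation; "wrist_force": force on the tool from outside, world axes, zero at the start; "ft_torque": the same for the moment, N m; "finger_gap": finger opening in m.
Only numpy, scipy, OpenCV 4.12 (cv2) and the standard library are available. Lean on these libraries where they do the work, as an engineer would, in place of code of your own. Each camera call takes 0.05 s, during which the arm holds its last target. There are 200 camera calls.

## Working session

There is one attempt and no reset: what is moved stays moved. The work goes in short steps, Python scripts to look and compute and a tool call to move; the robot and the scene stay as the last step left them, time stands still between calls to the robot, and variables do not carry over. Pictures are saved under pics/ and viewed, about 12 in all and at most 16, crops included, and the job is handed in when it is done.

Besides the shell and the picture viewer there is one more tool, called after "Request:" by a JSON object that holds its "api" and its "payload", one argument or row to a line. drive_tool: Moves the arm, as the interface text tells. Its arguments: {"type":"object","properties":{"rows":{"type":"array","items":{"type":"array","items":{"type":"number"}}}},"required":["rows"]}

```bash
ls; mkdir -p pics
python3 - <<'E'
from bench import manip,cams
import cv2
print(manip.get_obs()); print(manip.grip_point_offset)
for n in("scene","top"):
    print(n,cams.calibration(n)); im=cams.read_camera(n); cv2.imwrite(f"pics/{n}0.png",im[:,:,::-1])
E
```

```text
pics
{'time_s': 0.0, 'qpos': array([ 1.22097936e+00,  2.76572842e-01,  1.50612914e+00, -2.78973201e-05,
        1.36070728e+00, -1.21009869e-01]), 'joint_vel': array([-1.58426422e-04, -1.23084917e-03, -7.81758837e-04, -1.48004446e-05,
       -2.16502056e-04,  1.02994743e-04]), 'joint_efforts': array([ 4.34817230e-04, -4.16778123e+01, -2.45808452e+01,  2.92765990e-04,
        1.09553779e-02,  7.11799899e-07]), 'ee_pos': array([0.13025579, 0.55950536, 0.23045394]), 'tcp_rot': array([-0.7018576 ,  0.70311121, -0.08085752,  0.08057667]), 'wrist_force': array([-0.42615558, -0.2441572 , -0.07125172]), 'ft_torque': array([ 0.00652264, -0.03183782, -0.05243387]), 'finger_gap': 0.08530785270497}
0.0187
scene {'vertical_fov': 54.17521181500382, 'cx': 253.7814956103189, 'cy': 187.8525220580567, 'k1': -0.11244882110738243, 'rvec': array([ 0.85689129,  2.41064189, -1.22947208]), 'tvec': array([ 0.42212363, -0.15834787,  1.31427046])}
top {'vertical_fov': 52.846314835959774, 'cx': 253.8101323478743, 'cy': 186.4203446981323, 'k1': -0.03757771488197954, 'rvec': array([ 2.17205665, -2.16183842,  0.09225752]), 'tvec': array([-0.0217634 ,  0.53689906,  1.17824707])}
```

View pics/top0.png

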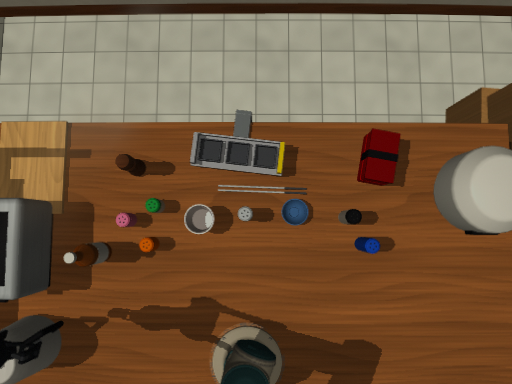

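View pics/scene0.png

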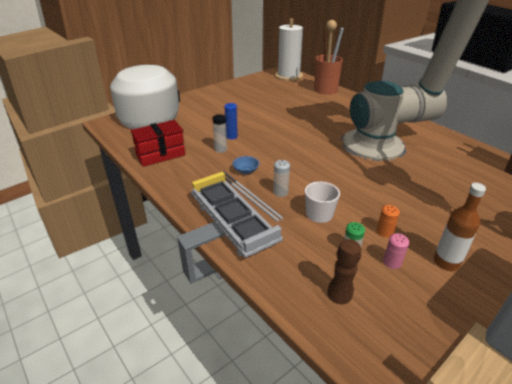

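Candidates (top-view pixels):
- **Short:** green lid (153,205). Look-alikes are pink (123,219) and orange (148,244).
- **Tall:** black lid (353,217). The look-alike is blue (370,245), and the brown mill at (125,160) is not a shaker.
- **Medium:** steel lid (245,213). It sits between the cup (199,219) and the blue bowl (295,211).
- **Shelf:** the yellow plate (281,157) is at the right (-y) end, so tall goes right and short goes left.

```bash
cat > h.py <<'E'
import numpy as np,cv2
from bench import cams,manip
from scipy.spatial.transform import Rotation as R
def cam(n):
    c=cams.calibration(n); f=192/np.tan(np.radians(c['vertical_fov']/2))
    return c,np.array([[f,0,c['cx']],[0,f,c['cy']],[0,0,1]]),np.array([c['k1'],0,0,0.])
def cast(n,uv,z):
    c,K,D=cam(n); p=cv2.undistortPoints(np.array(uv,float).reshape(-1,1,2),K,D)[:,0]
    Rm=cv2.Rodrigues(c['rvec'])[0]; o=-Rm.T@c['tvec']
    d=np.c_[p,np.ones(len(p))]@Rm
    return o+d*((z-o[2])/d[:,2])[:,None]
def proj(n,P):
    c,K,D=cam(n); return cv2.projectPoints(np.array(P,float).reshape(-1,3),c['rvec'],c['tvec'],K,D)[0][:,0]
def tool():
    o=manip.get_obs(); q=o['tcp_rot']; return o,R.from_quat(np.r_[q[1:],q[0]])
E
python3 - <<'E'
from h import *
im=cv2.imread('pics/top0.png'); hsv=cv2.cvtColor(im,cv2.COLOR_BGR2HSV)
def blobs(name,m,box,z):
    x0,y0,x1,y1=box; k=np.zeros_like(m);k[y0:y1,x0:x1]=m[y0:y1,x0:x1]
    n,l,s,c=cv2.connectedComponentsWithStats(k)
    for i in range(1,n):
        if s[i,4]>25: print(name,s[i],c[i].round(1),cast('top',c[i],z).round(4)[0])
blobs('green',cv2.inRange(hsv,(45,100,40),(85,255,255)),(140,190,168,220),.075)
blobs('black',cv2.inRange(hsv,(0,0,0),(180,255,45)),(335,203,365,230),.125)
blobs('steel',cv2.inRange(hsv,(0,0,90),(180,70,255)),(232,200,260,226),.1)
blobs('yellow',cv2.inRange(hsv,(20,150,120),(35,255,255)),(260,130,300,185),.07)
blobs('slots',cv2.inRange(hsv,(0,0,0),(180,90,62)),(195,135,283,175),.044)
blobs('red',cv2.inRange(hsv,(170,120,60),(180,255,255))|cv2.inRange(hsv,(0,200,60),(4,255,255)),(350,120,410,190),.1)
o,r=tool(); print(r.as_matrix().round(3))
a=cv2.resize(im[115:265,100:400],None,fx=2.6,fy=2.6,interpolation=cv2.INTER_CUBIC)
cv2.imwrite('pics/crop1.png',a)
E
```

```text
green [146 198  15  14 170] [152.7 204.8] [0.4757 0.2824 0.075 ]
black [345 209  17  15 206] [353.2 216.2] [ 0.4437 -0.3026  0.125 ]
steel [238 206  14  15 159] [244.5 213.3] [0.4514 0.0066 0.1   ]
yellow [277 142   8  31 141] [280.3 157.1] [ 0.622  -0.0994  0.07  ]
slots [195 135  28  28 556] [208.8 149.9] [0.6485 0.1207 0.044 ]
slots [226 141  24  25 481] [237.7 153.2] [0.6383 0.031  0.044 ]
slots [254 145  23  24 474] [265.  156.4] [ 0.6286 -0.0537  0.044 ]
red [361 129  39  26 714] [381.2 141.2] [ 0.6658 -0.3964  0.1   ]
red [357 157  39  26 776] [376.6 169.5] [ 0.5813 -0.3803  0.1   ]
[[ 0.974 -0.001  0.227]
 [-0.227 -0.002  0.974]
 [-0.    -1.    -0.002]]
```

View pics/crop1.png

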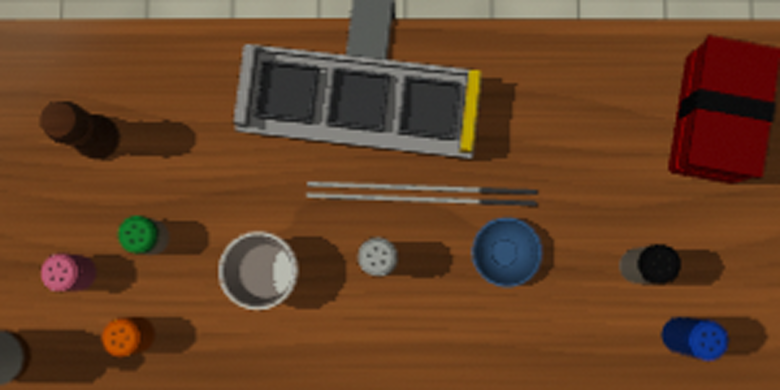

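Close crop confirms the choice: green lid at crop (138,235), steel at (377,257), black at (658,264), and the yellow plate at the right end of the shelf. First I swing in clear of the bottle, then turn the jaws across the row.

Request:
{"api": "drive_tool", "payload": {
  "rows": [
    [0, 0, 0, 0.0187, -0.008, -0.0275, 0],
    [0, 0, 0, 0.0187, -0.008, -0.0275, 0],
    [0, 0, 0, 0.0187, -0.008, -0.0275, 0],
    [0, 0, 0, 0.0187, -0.008, -0.0275, 0],
    [0, 0, 0, 0.0187, -0.008, -0.0275, 0],
    [0, 0, 0, 0.0187, -0.008, -0.0275, 0],
    [0, 0, 0, 0.0187, -0.008, -0.0275, 0],
    [0, 0, 0, 0.0187, -0.008, -0.0275, 0],
    [0, 0, 0, 0.0187, -0.008, -0.0275, 0],
    [0, 0, 0, 0.0187, -0.008, -0.0275, 0]
  ]
}}

```text
time_s: 1.35
ee_pos: [0.2502, 0.2486, 0.3113]
tcp_rot: [-0.702, 0.703, -0.081, 0.081]
wrist_force: [0.4, 1.0, 0.1]
finger_gap: 0.0851
```

Request:
{"api": "drive_tool", "payload": {
  "rows": [
    [0, 0.1456, 0, 0, 0, 0, 0],
    [0, 0.1456, 0, 0, 0, 0, 0],
    [0, 0.1456, 0, 0, 0, 0, 0],
    [0, 0.1456, 0, 0, 0, 0, 0],
    [0, 0.1456, 0, 0, 0, 0, 0],
    [0, 0.1456, 0, 0, 0, 0, 0],
    [0, 0.1456, 0, 0, 0, 0, 0],
    [0, 0.1456, 0, 0, 0, 0, 0],
    [0, 0.1456, 0, 0, 0, 0, 0],
    [0, 0.1456, 0, 0, 0, 0, 0]
  ]
}}

```text
time_s: 2.6
ee_pos: [0.2499, 0.2496, 0.311]
tcp_rot: [0.469, -0.47, 0.529, -0.529]
wrist_force: [0.3, -0.8, -0.1]
finger_gap: 0.0856
```

Run:
```python
from h import *
o,r=tool(); print(o['time_s'],o['ee_pos'].round(4),o['qpos'].round(3),o['finger_gap']);print(r.as_matrix().round(3))
im=cv2.imread('pics/scene0.png')
for P,h in(((.4757,.2824),.075),((.4437,-.306),.125),((.4514,.0066),.1)):
    t=np.arange(0,6.3,.2)
    for z in(0,h-.022,h):
        for u in proj('scene',np.c_[P[0]+.022*np.cos(t),P[1]+.022*np.sin(t),0*t+z]): cv2.circle(im,tuple(int(round(v*8)) for v in u),4,(255,255,0),-1,shift=3)
for z,pts in((.056,[(.6285,-.0537),(.6383,.031),(.648,.1157)]),):
    for x,y in pts:
        e=np.array([.994,-.113])*.034;f=np.array([.113,.994])*.034
        q=[np.r_[np.array([x,y])+a*e+b*f,z] for a,b in((1,1),(1,-1),(-1,-1),(-1,1))]
        cv2.polylines(im,[proj('scene',q).round().astype(int)],True,(0,255,0),1)
cv2.imwrite('pics/chk.png',cv2.resize(im[90:290,130:400],None,fx=2.9,fy=2.9,interpolation=cv2.INTER_CUBIC))
```

```text
2.6 [0.2499 0.2496 0.311 ] [ 0.587 -0.111  1.746  0.     1.508  0.706] 0.08557194669216593
[[-0.119 -0.001  0.993]
 [-0.993 -0.    -0.119]
 [ 0.    -1.    -0.001]]
```

View pics/chk.png

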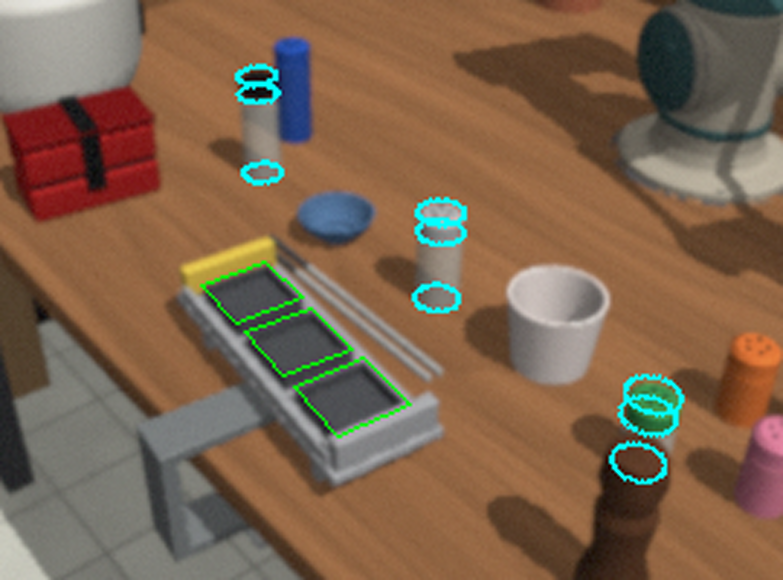

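The overlay agrees with shakers and slots within a few mm. Next, move above the green one.

Request:
{"api": "drive_tool", "payload": {
  "rows": [
    [0, 0, 0, -0.006, 0.0111, 0.022, 0],
    [0, 0, 0, -0.006, 0.0111, 0.022, 0],
    [0, 0, 0, -0.006, 0.0111, 0.022, 0],
    [0, 0, 0, -0.006, 0.0111, 0.022, 0],
    [0, 0, 0, -0.006, 0.0111, 0.022, 0],
    [0, 0, 0, -0.006, 0.0111, 0.022, 0],
    [0, 0, 0, -0.006, 0.0111, 0.022, 0],
    [0, 0, 0, -0.006, 0.0111, 0.022, 0],
    [0, 0, 0, -0.006, 0.0111, 0.022, 0],
    [0, 0, 0, -0.006, 0.0111, 0.022, 0]
  ]
}}

```text
time_s: 3.85
ee_pos: [0.4774, 0.2843, 0.1987]
tcp_rot: [0.47, -0.471, 0.528, -0.528]
wrist_force: [0.8, 0.2, 0.0]
finger_gap: 0.0855
```

Request:
{"api": "drive_tool", "payload": {
  "rows": [
    [0, 0, 0, 0, 0.005, 0, 0],
    [0, 0, 0, 0, 0.02, 0, 0],
    [0, 0, 0, 0, 0.02, 0, 0],
    [0, 0, 0, 0, 0.02, 0, 0],
    [0, 0, 0, 0, 0.02, 0, 0],
    [0, 0, 0, 0, 0.02, 0, 0],
    [0, 0, 0, 0, 0.02, 0, 0],
    [0, 0, 0, 0, 0.02, 0, 0],
    [0, 0, 0, 0, 0.015, 0, 0],
    [0, 0, 0, 0, 0.006, 0, 0]
  ]
}}

```text
time_s: 5.1
ee_pos: [0.4749, 0.2841, 0.0334]
tcp_rot: [0.47, -0.471, 0.528, -0.527]
wrist_force: [0.3, -0.2, -0.6]
finger_gap: 0.0853
```

Close on it.

Request:
{"api": "drive_tool", "payload": {
  "rows": [
    [0, 0, 0, 0.002, 0, 0, 0.15],
    [0, 0, 0, 0, 0, 0, 0.3],
    [0, 0, 0, 0, 0, 0, 0.45],
    [0, 0, 0, 0, 0, 0, 0.6],
    [0, 0, 0, 0, 0, 0, 0.8],
    [0, 0, 0, 0, 0, 0, 1],
    [0, 0, 0, 0, 0, 0, 1],
    [0, 0, 0, 0, 0, 0, 1],
    [0, 0, 0, 0, 0, 0, 1],
    [0, 0, 0, 0, 0, 0, 1]
  ]
}}

```text
time_s: 6.35
ee_pos: [0.4759, 0.2828, 0.0353]
tcp_rot: [-0.471, 0.47, -0.528, 0.528]
wrist_force: [-0.4, 0.1, 5.7]
finger_gap: 0.0426
```

Request:
{"api": "drive_tool", "payload": {
  "rows": [
    [0, 0, 0, 0, -0.004, 0, 1],
    [0, 0, 0, 0, -0.01, 0, 1],
    [0, 0, 0, 0, -0.012, 0, 1],
    [0, 0, 0, 0, -0.012, 0, 1],
    [0, 0, 0, 0, -0.012, 0, 1],
    [0, 0, 0, 0, -0.012, 0, 1],
    [0, 0, 0, 0, -0.012, 0, 1],
    [0, 0, 0, 0, -0.012, 0, 1],
    [0, 0, 0, 0, -0.01, 0, 1],
    [0, 0, 0, 0, -0.004, 0, 1]
  ]
}}

```text
time_s: 7.6
ee_pos: [0.4757, 0.2825, 0.1351]
tcp_rot: [-0.471, 0.47, -0.528, 0.528]
wrist_force: [0.9, 1.2, -0.5]
finger_gap: 0.0423
```

Run:
```python
from h import *
im=cams.read_camera('scene')[:,:,::-1].copy()
o,r=tool(); p=o['ee_pos'];print(p,o['finger_gap'])
b=[p[0],p[1],p[2]-.0335]
cv2.imwrite('pics/g1.png',cv2.resize(im[120:330,200:480],None,fx=2.8,fy=2.8,interpolation=cv2.INTER_CUBIC))
```

```text
[0.47573255 0.28257301 0.13523143] 0.042765304625622794
```

View pics/g1.png

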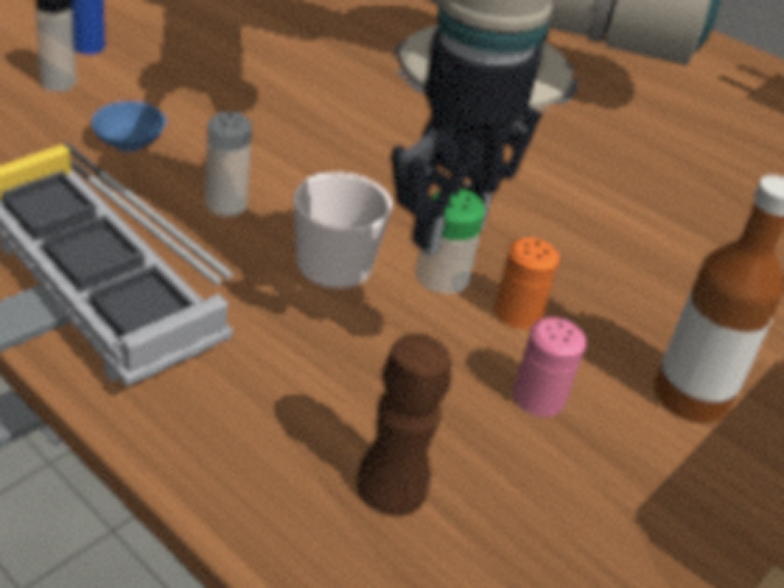

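Green is held upright and clear, so carry it to the left slot.

Request:
{"api": "drive_tool", "payload": {
  "rows": [
    [0, 0, 0, 0.0075, 0, 0.0095, 1],
    [0, 0, 0, 0.0145, 0, 0.0191, 1],
    [0, 0, 0, 0.0165, 0, 0.022, 1],
    [0, 0, 0, 0.0165, 0, 0.022, 1],
    [0, 0, 0, 0.0165, 0, 0.022, 1],
    [0, 0, 0, 0.0165, 0, 0.022, 1],
    [0, 0, 0, 0.0165, 0, 0.022, 1],
    [0, 0, 0, 0.0165, 0, 0.022, 1],
    [0, 0, 0, 0.015, 0, 0.02, 1],
    [0, 0, 0, 0.0091, 0, 0.0104, 1]
  ]
}}

```text
time_s: 8.9
ee_pos: [0.6499, 0.1152, 0.1341]
tcp_rot: [-0.47, 0.47, -0.528, 0.528]
wrist_force: [-0.3, -0.1, -1.0]
finger_gap: 0.0425
```

Request:
{"api": "drive_tool", "payload": {
  "rows": [
    [0, 0, 0, 0, 0, 0, 1],
    [0, 0, 0, 0, 0, 0, 1],
    [0, 0, 0, 0, 0.004, 0, 1],
    [0, 0, 0, 0, 0.004, 0, 1],
    [0, 0, 0, 0, 0.004, 0, 1],
    [0, 0, 0, 0, 0.004, 0, 1],
    [0, 0, 0, 0, 0.004, 0, 1],
    [0, 0, 0, 0, 0, 0, 1],
    [0, 0, 0, 0, 0, 0, 1],
    [0, 0, 0, 0, 0, 0, 1]
  ]
}}

```text
time_s: 10.15
ee_pos: [0.6488, 0.1165, 0.1145]
tcp_rot: [-0.471, 0.471, -0.528, 0.528]
wrist_force: [0.3, -0.3, -1.3]
finger_gap: 0.0427
```

Run:
```python
from h import *
o,r=tool(); p=o['ee_pos'];print(p,o['finger_gap'],r.as_matrix().round(3).tolist())
a=cams.read_camera('scene')[:,:,::-1][150:300,170:350]; b=cams.read_camera('top')[:,:,::-1][110:220,170:302]
cv2.imwrite('pics/g2.png',np.hstack([cv2.resize(a,(480,400),interpolation=2),cv2.resize(b,(320,400*320*110//132//333) if 0 else (320,267),interpolation=2).__class__(0) if 0 else cv2.copyMakeBorder(cv2.resize(b,(320,267),interpolation=2),0,133,0,0,0)]))
```

```text
[0.64881518 0.11651385 0.11452378] 0.04268497342688393 [[-0.114, 0.001, 0.994], [-0.994, 0.0, -0.114], [-0.0, -1.0, 0.001]]
```

View pics/g2.png

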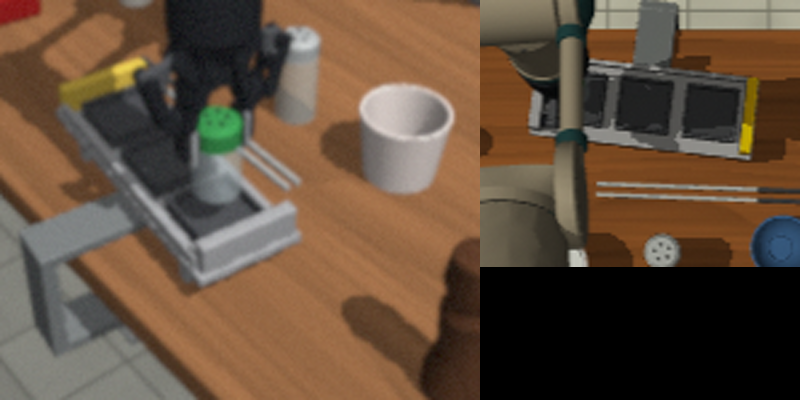

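Green hangs above the left slot at crop (215,150). Lower it gently.

Request:
{"api": "drive_tool", "payload": {
  "rows": [
    [0, 0, 0, 0, 0.006, 0, 1],
    [0, 0, 0, 0, 0.006, 0, 1],
    [0, 0, 0, 0, 0.006, 0, 1],
    [0, 0, 0, 0, 0.006, 0, 1],
    [0, 0, 0, 0, 0.004, 0, 1],
    [0, 0, 0, 0, 0.002, 0, 1],
    [0, 0, 0, 0, 0.002, 0, 1],
    [0, 0, 0, 0, 0.001, 0, 1],
    [0, 0, 0, 0, 0, 0, 1],
    [0, 0, 0, 0, 0, 0, 1]
  ]
}}

```text
time_s: 11.5
ee_pos: [0.6487, 0.1165, 0.0815]
tcp_rot: [-0.471, 0.471, -0.528, 0.528]
wrist_force: [0.8, -0.7, -1.1]
finger_gap: 0.0429
```

Request:
{"api": "drive_tool", "payload": {
  "rows": [
    [0, 0, 0, 0, 0.001, 0, 1],
    [0, 0, 0, 0, 0.001, 0, 1],
    [0, 0, 0, 0, 0, 0, 1],
    [0, 0, 0, 0, 0, 0, 1],
    [0, 0, 0, 0, 0, 0, 1],
    [0, 0, 0, 0, 0, 0, 1],
    [0, 0, 0, 0, 0, 0, 1],
    [0, 0, 0, 0, 0, 0, 1],
    [0, 0, 0, 0, 0, 0, 1],
    [0, 0, 0, 0, 0, 0, 1]
  ]
}}

```text
time_s: 12.75
ee_pos: [0.6486, 0.1165, 0.0794]
tcp_rot: [-0.471, 0.471, -0.528, 0.528]
wrist_force: [-0.8, -0.5, -0.0]
finger_gap: 0.0425
```

Request:
{"api": "drive_tool", "payload": {
  "rows": [
    [0, 0, 0, 0, 0.001, 0, 1],
    [0, 0, 0, 0, 0.001, 0, 1],
    [0, 0, 0, 0, 0, 0, 1],
    [0, 0, 0, 0, 0, 0, 1],
    [0, 0, 0, 0, 0, 0, 1],
    [0, 0, 0, 0, 0, 0, 1],
    [0, 0, 0, 0, 0, 0, 1],
    [0, 0, 0, 0, 0, 0, 1],
    [0, 0, 0, 0, 0, 0, 1],
    [0, 0, 0, 0, 0, 0, 1]
  ]
}}

```text
time_s: 14.0
ee_pos: [0.6486, 0.1165, 0.0793]
tcp_rot: [-0.471, 0.47, -0.527, 0.528]
wrist_force: [-3.0, -0.9, 9.4]
finger_gap: 0.0425
```

Seated at about 9 N. Open and rise.

Request:
{"api": "drive_tool", "payload": {
  "rows": [
    [0, 0, 0, 0, -0.001, 0, 0.8],
    [0, 0, 0, 0, 0, 0, 0.4],
    [0, 0, 0, 0, 0, 0, 0.35],
    [0, 0, 0, 0, 0, 0, 0.3],
    [0, 0, 0, 0, 0, 0, 0.2],
    [0, 0, 0, 0, 0, 0, 0],
    [0, 0, 0, 0, 0, 0, 0],
    [0, 0, 0, 0, 0, 0, 0],
    [0, 0, 0, 0, -0.005, 0, 0],
    [0, 0, 0, 0, -0.01, 0, 0]
  ]
}}

```text
time_s: 15.25
ee_pos: [0.6484, 0.1165, 0.0935]
tcp_rot: [0.471, -0.471, 0.528, -0.527]
wrist_force: [0.5, 0.3, -0.9]
finger_gap: 0.0852
```

Request:
{"api": "drive_tool", "payload": {
  "rows": [
    [0, 0, 0, 0, -0.01, 0, 0],
    [0, 0, 0, 0, -0.01, 0, 0],
    [0, 0, 0, 0, -0.015, 0, 0],
    [0, 0, 0, 0, -0.02, 0, 0],
    [0, 0, 0, 0, -0.025, 0, 0],
    [0, 0, 0, 0, -0.025, 0, 0],
    [0, 0, 0, 0.02, 0, -0.04, 0],
    [0, 0, 0, 0.02, 0, -0.04, 0],
    [0, 0, 0, 0.02, 0, -0.04, 0],
    [0, 0, 0, 0.02, 0, -0.04, 0]
  ]
}}

```text
time_s: 16.5
ee_pos: [0.4793, 0.0548, 0.1992]
tcp_rot: [-0.471, 0.47, -0.527, 0.528]
wrist_force: [0.2, 0.1, 1.1]
finger_gap: 0.0855
```

Run:
```python
from h import *
o,r=tool(); p=o['ee_pos'];print(o['time_s'],p,o['finger_gap'])
a=cams.read_camera('scene')[:,:,::-1][150:300,170:350]
cv2.imwrite('pics/g3.png',cv2.resize(a,(480,400),interpolation=2))
R_=r.as_matrix(); print((R_.T@(np.array([.4514,.0066,p[2]])-p)).round(4), R_.round(3).tolist())
```

```text
16.5 [0.4793204  0.05480718 0.1991502 ] 0.08550094317757677
[ 0.0511 -0.     -0.0223] [[-0.114, 0.001, 0.994], [-0.994, -0.0, -0.114], [-0.0, -1.0, 0.001]]
```

View pics/g3.png

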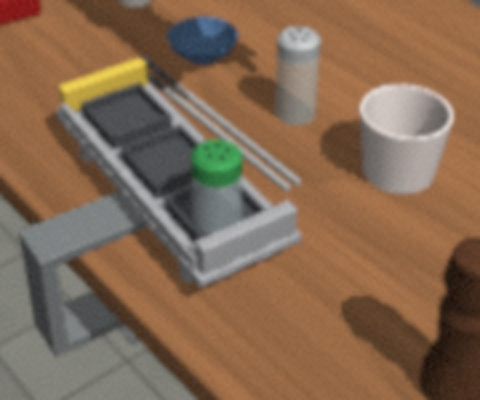

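Green stands upright in the left slot, crop (215,190). Next is medium.

Request:
{"api": "drive_tool", "payload": {
  "rows": [
    [0, 0, 0, 0.012, 0, -0.006, 0],
    [0, 0, 0, 0.014, 0, -0.006, 0],
    [0, 0, 0, 0.014, 0, -0.006, 0],
    [0, 0, 0, 0.011, 0, -0.004, 0],
    [0, 0, 0, 0, 0, 0, 0],
    [0, 0, 0, 0, 0.01, 0, 0],
    [0, 0, 0, 0, 0.015, 0, 0],
    [0, 0, 0, 0, 0.015, 0, 0],
    [0, 0, 0, 0, 0.01, 0, 0],
    [0, 0, 0, 0, 0, 0, 0]
  ]
}}

```text
time_s: 17.8
ee_pos: [0.4523, 0.0074, 0.1473]
tcp_rot: [0.47, -0.471, 0.528, -0.527]
wrist_force: [-0.3, 0.3, -0.4]
finger_gap: 0.0852
```

Request:
{"api": "drive_tool", "payload": {
  "rows": [
    [0, 0, 0, 0, 0.01, 0, 0],
    [0, 0, 0, 0, 0.015, 0, 0],
    [0, 0, 0, 0, 0.015, 0, 0],
    [0, 0, 0, 0, 0.015, 0, 0],
    [0, 0, 0, 0, 0.015, 0, 0],
    [0, 0, 0, 0, 0.015, 0, 0],
    [0, 0, 0, 0, 0.01, 0, 0],
    [0, 0, 0, 0, 0.004, 0, 0],
    [0, 0, 0, 0, 0, 0, 0],
    [0, 0, 0, 0, 0, 0, 0]
  ]
}}

```text
time_s: 19.05
ee_pos: [0.4533, 0.007, 0.0497]
tcp_rot: [-0.471, 0.47, -0.527, 0.528]
wrist_force: [0.2, -0.8, 0.3]
finger_gap: 0.0853
```

Request:
{"api": "drive_tool", "payload": {
  "rows": [
    [0, 0, 0, 0, 0, 0, 0.15],
    [0, 0, 0, 0, 0, 0, 0.3],
    [0, 0, 0, 0, 0, 0, 0.45],
    [0, 0, 0, 0, 0, 0, 0.6],
    [0, 0, 0, 0, 0, 0, 0.8],
    [0, 0, 0, 0, 0, 0, 1],
    [0, 0, 0, 0, 0, 0, 1],
    [0, 0, 0, 0, 0, 0, 1],
    [0, 0, 0, 0, 0, 0, 1],
    [0, 0, 0, 0, 0, 0, 1]
  ]
}}

```text
time_s: 20.3
ee_pos: [0.4526, 0.0071, 0.0496]
tcp_rot: [0.471, -0.471, 0.528, -0.528]
wrist_force: [-1.5, 0.1, 5.8]
finger_gap: 0.0427
```

Request:
{"api": "drive_tool", "payload": {
  "rows": [
    [0, 0, 0, 0, -0.004, 0, 1],
    [0, 0, 0, 0, -0.01, 0, 1],
    [0, 0, 0, 0, -0.012, 0, 1],
    [0, 0, 0, 0, -0.012, 0, 1],
    [0, 0, 0, 0, -0.012, 0, 1],
    [0, 0, 0, 0, -0.012, 0, 1],
    [0, 0, 0, 0, -0.012, 0, 1],
    [0, 0, 0, 0, -0.012, 0, 1],
    [0, 0, 0, 0, -0.01, 0, 1],
    [0, 0, 0, 0, -0.004, 0, 1]
  ]
}}

```text
time_s: 21.55
ee_pos: [0.4532, 0.007, 0.15]
tcp_rot: [-0.471, 0.47, -0.527, 0.528]
wrist_force: [-0.1, -0.1, -0.7]
finger_gap: 0.0427
```

Run:
```python
from h import *
o,r=tool(); p=o['ee_pos'];print(o['time_s'],p,o['finger_gap'])
a=cams.read_camera('scene')[:,:,::-1][100:250,170:350]
cv2.imwrite('pics/g4.png',cv2.resize(a,(480,400),interpolation=2))
R_=r.as_matrix(); print((R_.T@(np.array([.6383,.031,p[2]])-p)).round(4))
```

```text
21.55 [0.45322099 0.00703591 0.1500167 ] 0.042675340487126685
[-0.0449  0.0002  0.1812]
```

View pics/g4.png

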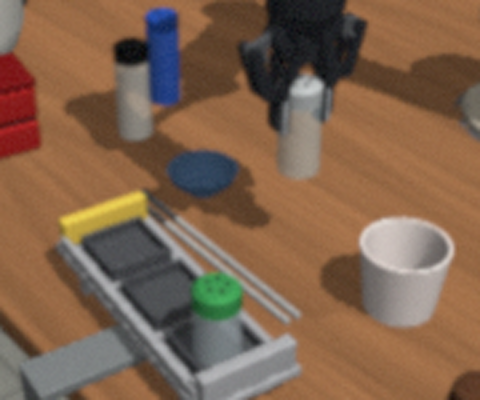

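Medium is held at crop (300,130). Carry it to the middle slot and lower to about 3 mm above the floor.

Request:
{"api": "drive_tool", "payload": {
  "rows": [
    [0, 0, 0, -0.0025, 0, 0.01, 1],
    [0, 0, 0, -0.0045, 0, 0.018, 1],
    [0, 0, 0, -0.005, 0, 0.02, 1],
    [0, 0, 0, -0.005, 0, 0.02, 1],
    [0, 0, 0, -0.005, 0, 0.02, 1],
    [0, 0, 0, -0.005, 0, 0.02, 1],
    [0, 0, 0, -0.005, 0, 0.02, 1],
    [0, 0, 0, -0.005, 0, 0.02, 1],
    [0, 0, 0, -0.005, 0, 0.02, 1],
    [0, 0, 0, -0.003, 0, 0.013, 1]
  ]
}}

```text
time_s: 22.85
ee_pos: [0.6397, 0.0315, 0.1482]
tcp_rot: [0.471, -0.471, 0.528, -0.527]
wrist_force: [-0.8, -1.0, -1.7]
finger_gap: 0.043
```

Request:
{"api": "drive_tool", "payload": {
  "rows": [
    [0, 0, 0, 0, 0, 0, 1],
    [0, 0, 0, 0, 0, 0, 1],
    [0, 0, 0, 0, 0.005, 0, 1],
    [0, 0, 0, 0, 0.007, 0, 1],
    [0, 0, 0, 0, 0.007, 0, 1],
    [0, 0, 0, 0, 0.005, 0, 1],
    [0, 0, 0, 0, 0.002, 0, 1],
    [0, 0, 0, 0, 0, 0, 1],
    [0, 0, 0, 0, 0, 0, 1],
    [0, 0, 0, 0, 0, 0, 1]
  ]
}}

```text
time_s: 24.1
ee_pos: [0.638, 0.0312, 0.1236]
tcp_rot: [-0.471, 0.471, -0.528, 0.528]
wrist_force: [-0.3, 0.5, -1.9]
finger_gap: 0.0428
```

Run:
```python
from h import *
o,r=tool(); p=o['ee_pos'];print(o['time_s'],p,o['wrist_force'])
a=cams.read_camera('scene')[:,:,::-1][150:300,170:350]
cv2.imwrite('pics/g5.png',cv2.resize(a,(480,400),interpolation=2))
```

```text
24.1 [0.63803711 0.03117313 0.1235604 ] [-0.26894651  0.47586675 -1.92124722]
```

View pics/g5.png

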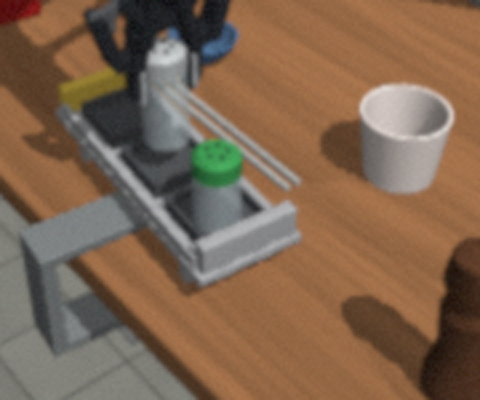

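Medium is above the middle slot (crop 165,100). Lower about 30 mm to contact.

Request:
{"api": "drive_tool", "payload": {
  "rows": [
    [0, 0, 0, 0, 0.005, 0, 1],
    [0, 0, 0, 0, 0.006, 0, 1],
    [0, 0, 0, 0, 0.006, 0, 1],
    [0, 0, 0, 0, 0.005, 0, 1],
    [0, 0, 0, 0, 0.003, 0, 1],
    [0, 0, 0, 0, 0.002, 0, 1],
    [0, 0, 0, 0, 0.001, 0, 1],
    [0, 0, 0, 0, 0.001, 0, 1],
    [0, 0, 0, 0, 0, 0, 1],
    [0, 0, 0, 0, 0, 0, 1]
  ]
}}

```text
time_s: 25.4
ee_pos: [0.6379, 0.0312, 0.0944]
tcp_rot: [-0.471, 0.471, -0.528, 0.528]
wrist_force: [0.2, -0.2, -1.3]
finger_gap: 0.0426
```

Request:
{"api": "drive_tool", "payload": {
  "rows": [
    [0, 0, 0, 0, 0.001, 0, 1],
    [0, 0, 0, 0, 0.001, 0, 1],
    [0, 0, 0, 0, 0, 0, 1],
    [0, 0, 0, 0, 0, 0, 1],
    [0, 0, 0, 0, 0, 0, 1],
    [0, 0, 0, 0, 0, 0, 1],
    [0, 0, 0, 0, 0, 0, 1],
    [0, 0, 0, 0, 0, 0, 1],
    [0, 0, 0, 0, 0, 0, 1],
    [0, 0, 0, 0, 0, 0, 1]
  ]
}}

```text
time_s: 26.65
ee_pos: [0.638, 0.0312, 0.0936]
tcp_rot: [-0.471, 0.47, -0.527, 0.528]
wrist_force: [-2.2, 0.3, 4.8]
finger_gap: 0.043
```

Contact; release and rise.

Request:
{"api": "drive_tool", "payload": {
  "rows": [
    [0, 0, 0, 0, -0.0005, 0, 0.8],
    [0, 0, 0, 0, 0, 0, 0.4],
    [0, 0, 0, 0, 0, 0, 0.35],
    [0, 0, 0, 0, 0, 0, 0.3],
    [0, 0, 0, 0, 0, 0, 0.2],
    [0, 0, 0, 0, 0, 0, 0],
    [0, 0, 0, 0, 0, 0, 0],
    [0, 0, 0, 0, 0, 0, 0],
    [0, 0, 0, 0, -0.005, 0, 0],
    [0, 0, 0, 0, -0.01, 0, 0]
  ]
}}

```text
time_s: 27.9
ee_pos: [0.6376, 0.0312, 0.108]
tcp_rot: [0.471, -0.471, 0.528, -0.527]
wrist_force: [-0.2, -0.2, 0.4]
finger_gap: 0.0855
```

Request:
{"api": "drive_tool", "payload": {
  "rows": [
    [0, 0, 0, 0, -0.01, 0, 0],
    [0, 0, 0, 0, -0.01, 0, 0],
    [0, 0, 0, 0, -0.015, 0, 0],
    [0, 0, 0, 0, -0.02, 0, 0],
    [0, 0, 0, 0, -0.025, 0, 0],
    [0, 0, 0, 0, -0.025, 0, 0],
    [0, 0, 0, 0.03, -0.01, -0.03, 0],
    [0, 0, 0, 0.04, 0, -0.03, 0],
    [0, 0, 0, 0.04, 0, -0.03, 0],
    [0, 0, 0, 0.04, 0, -0.03, 0]
  ]
}}

```text
time_s: 29.15
ee_pos: [0.5006, -0.1052, 0.2238]
tcp_rot: [-0.471, 0.471, -0.527, 0.528]
wrist_force: [0.4, -0.4, -0.3]
finger_gap: 0.0852
```

Run:
```python
from h import *
o,r=tool(); p=o['ee_pos'];print(o['time_s'],p,o['finger_gap'])
a=cams.read_camera('scene')[:,:,::-1][100:300,120:370]
cv2.imwrite('pics/g6.png',cv2.resize(a,(600,480),interpolation=2))
R_=r.as_matrix(); print((R_.T@(np.array([.4437,-.306,p[2]])-p)).round(4))
```

```text
29.15 [ 0.50056193 -0.1051973   0.22381596] 0.08515948596088047
[ 2.059e-01  1.000e-04 -3.380e-02]
```

View pics/g6.png

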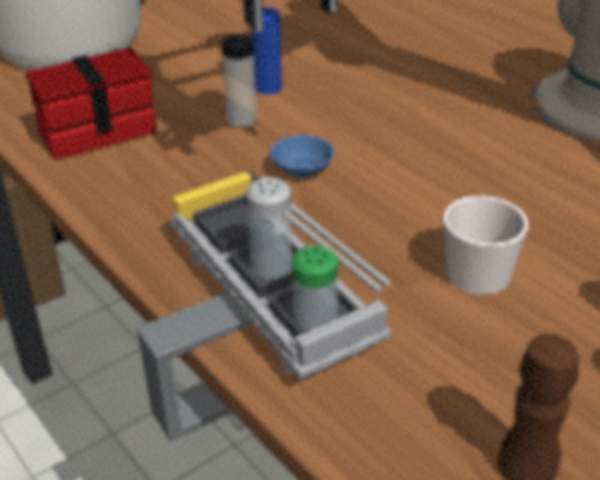

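Medium and green are both upright in their slots. Next, move above the black-lid tall one.

Request:
{"api": "drive_tool", "payload": {
  "rows": [
    [0, 0, 0, 0.02, 0, -0.0035, 0],
    [0, 0, 0, 0.026, 0, -0.0045, 0],
    [0, 0, 0, 0.03, 0, -0.005, 0],
    [0, 0, 0, 0.03, 0, -0.005, 0],
    [0, 0, 0, 0.03, 0, -0.005, 0],
    [0, 0, 0, 0.03, 0, -0.005, 0],
    [0, 0, 0, 0.025, 0, -0.004, 0],
    [0, 0, 0, 0.015, 0, -0.002, 0],
    [0, 0, 0, 0, 0, 0, 0],
    [0, 0, 0, 0, 0, 0, 0]
  ]
}}

```text
time_s: 30.45
ee_pos: [0.4445, -0.3041, 0.2229]
tcp_rot: [0.471, -0.471, 0.528, -0.527]
wrist_force: [-0.9, 0.5, 0.2]
finger_gap: 0.0854
```

Run:
```python
from h import *
o,r=tool(); p=o['ee_pos'];print(o['time_s'],p,o['finger_gap'])
R_=r.as_matrix(); print((R_.T@(np.array([.4437,-.306,p[2]])-p)).round(4))
print('blue',cast('top',[[372,245.5]],.125))
im=cv2.imread('pics/scene0.png'); hsv=cv2.cvtColor(im,cv2.COLOR_BGR2HSV)[110:127,208:230]
m=cv2.inRange(hsv,(0,0,0),(180,255,60)); x,y,w,h=cv2.boundingRect(m); print('black scene bbox',x+208,y+110,w,h, 'proj top',proj('scene',[[.4437,-.306,.125],[.4437,-.306,.103],[.4437,-.302,.125]]))
```

```text
30.45 [ 0.44453552 -0.30412704  0.22288051] 0.08539898579465886
[ 0.002  -0.     -0.0006]
blue [[ 0.36149405 -0.35445461  0.125     ]]
black scene bbox 213 115 13 9 proj top [[218.06722306 115.53545495]
 [218.43415816 121.70096193]
 [218.77104273 115.94245194]]
```

Request:
{"api": "drive_tool", "payload": {
  "rows": [
    [0, 0, 0, 0, 0.01, 0, 0],
    [0, 0, 0, 0, 0.017, 0, 0],
    [0, 0, 0, 0, 0.02, 0, 0],
    [0, 0, 0, 0, 0.02, 0, 0],
    [0, 0, 0, 0, 0.02, 0, 0],
    [0, 0, 0, 0, 0.02, 0, 0],
    [0, 0, 0, 0, 0.02, 0, 0],
    [0, 0, 0, 0, 0.018, 0, 0],
    [0, 0, 0, 0, 0.01, 0, 0],
    [0, 0, 0, 0, 0, 0, 0]
  ]
}}

```text
time_s: 31.7
ee_pos: [0.444, -0.3042, 0.067]
tcp_rot: [0.471, -0.471, 0.528, -0.527]
wrist_force: [-0.4, -0.9, 0.4]
finger_gap: 0.0855
```

Request:
{"api": "drive_tool", "payload": {
  "rows": [
    [0, 0, 0, 0, 0, 0, 0.15],
    [0, 0, 0, 0, 0, 0, 0.3],
    [0, 0, 0, 0, 0, 0, 0.45],
    [0, 0, 0, 0, 0, 0, 0.6],
    [0, 0, 0, 0, 0, 0, 0.8],
    [0, 0, 0, 0, 0, 0, 1],
    [0, 0, 0, 0, 0, 0, 1],
    [0, 0, 0, 0, 0, 0, 1],
    [0, 0, 0, 0, 0, 0, 1],
    [0, 0, 0, 0, 0, 0, 1]
  ]
}}

```text
time_s: 32.95
ee_pos: [0.4441, -0.3052, 0.0685]
tcp_rot: [-0.471, 0.471, -0.528, 0.528]
wrist_force: [-1.0, 0.0, 6.8]
finger_gap: 0.0428
```

Request:
{"api": "drive_tool", "payload": {
  "rows": [
    [0, 0, 0, 0, -0.004, 0, 1],
    [0, 0, 0, 0, -0.01, 0, 1],
    [0, 0, 0, 0, -0.012, 0, 1],
    [0, 0, 0, 0, -0.012, 0, 1],
    [0, 0, 0, 0, -0.012, 0, 1],
    [0, 0, 0, 0, -0.012, 0, 1],
    [0, 0, 0, 0, -0.012, 0, 1],
    [0, 0, 0, 0, -0.012, 0, 1],
    [0, 0, 0, 0, -0.01, 0, 1],
    [0, 0, 0, 0, -0.004, 0, 1]
  ]
}}

```text
time_s: 34.2
ee_pos: [0.4446, -0.3052, 0.1686]
tcp_rot: [-0.471, 0.471, -0.527, 0.528]
wrist_force: [0.3, 0.9, -1.7]
finger_gap: 0.0431
```

Run:
```python
from h import *
o,r=tool(); p=o['ee_pos'];print(o['time_s'],p,o['finger_gap'])
a=cams.read_camera('scene')[:,:,::-1][60:260,120:370]
cv2.imwrite('pics/g7.png',cv2.resize(a,(600,480),interpolation=2))
R_=r.as_matrix(); print((R_.T@(np.array([.6286,-.0537,p[2]])-p)).round(4))
```

```text
34.2 [ 0.44457137 -0.30520426  0.16858565] 0.04314563002856803
[-0.2708 -0.      0.1542]
```

View pics/g7.png

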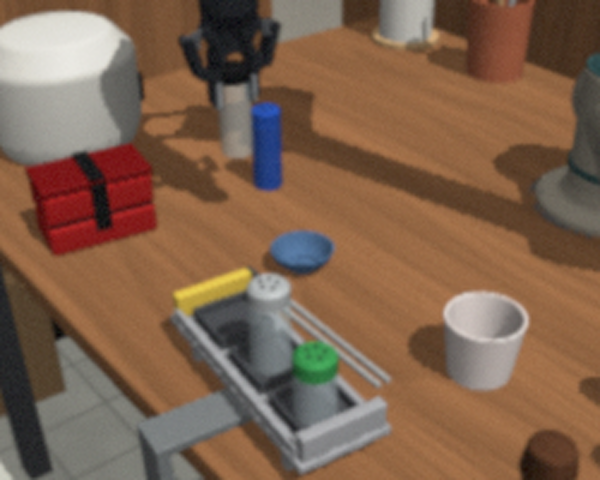

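Tall is held at crop (235,115). Carry it to the right slot beside the yellow plate.

Request:
{"api": "drive_tool", "payload": {
  "rows": [
    [0, 0, 0, -0.012, 0, 0.007, 1],
    [0, 0, 0, -0.022, 0, 0.013, 1],
    [0, 0, 0, -0.03, 0, 0.017, 1],
    [0, 0, 0, -0.032, 0, 0.018, 1],
    [0, 0, 0, -0.032, 0, 0.018, 1],
    [0, 0, 0, -0.032, 0, 0.018, 1],
    [0, 0, 0, -0.032, 0, 0.018, 1],
    [0, 0, 0, -0.032, 0, 0.018, 1],
    [0, 0, 0, -0.03, 0, 0.017, 1],
    [0, 0, 0, -0.017, 0, 0.01, 1]
  ]
}}

```text
time_s: 35.5
ee_pos: [0.6287, -0.0509, 0.167]
tcp_rot: [0.471, -0.471, 0.528, -0.527]
wrist_force: [-0.8, -1.2, -3.1]
finger_gap: 0.0427
```

Request:
{"api": "drive_tool", "payload": {
  "rows": [
    [0, 0, 0, 0, 0, 0, 1],
    [0, 0, 0, 0, 0, 0, 1],
    [0, 0, 0, 0, 0.004, 0, 1],
    [0, 0, 0, 0, 0.006, 0, 1],
    [0, 0, 0, 0, 0.006, 0, 1],
    [0, 0, 0, 0, 0.006, 0, 1],
    [0, 0, 0, 0, 0.004, 0, 1],
    [0, 0, 0, 0, 0, 0, 1],
    [0, 0, 0, 0, 0, 0, 1],
    [0, 0, 0, 0, 0, 0, 1]
  ]
}}

```text
time_s: 36.75
ee_pos: [0.6284, -0.0533, 0.1421]
tcp_rot: [-0.471, 0.471, -0.527, 0.528]
wrist_force: [0.2, 0.2, -2.5]
finger_gap: 0.0425
```

Run:
```python
from h import *
o,r=tool(); p=o['ee_pos'];print(o['time_s'],p,o['wrist_force'])
a=cams.read_camera('scene')[:,:,::-1][100:300,120:370]
cv2.imwrite('pics/g8.png',cv2.resize(a,(600,480),interpolation=2))
```

```text
36.75 [ 0.62838387 -0.05325743  0.14208907] [ 0.23815743  0.24094731 -2.45397176]
```

View pics/g8.png

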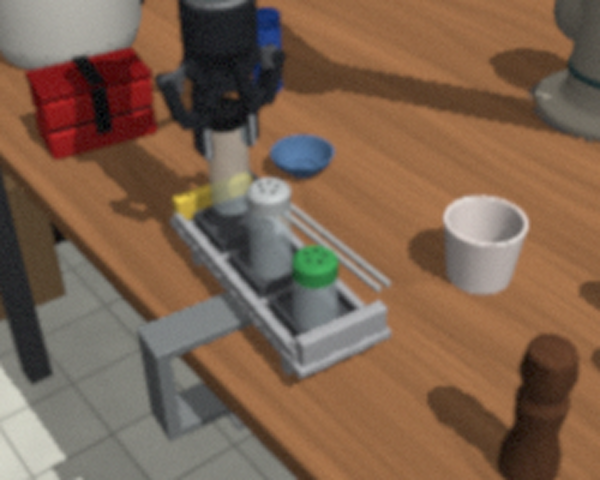

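Tall is above the right slot, crop (230,180). Lower it.

Request:
{"api": "drive_tool", "payload": {
  "rows": [
    [0, 0, 0, 0, 0.005, 0, 1],
    [0, 0, 0, 0, 0.006, 0, 1],
    [0, 0, 0, 0, 0.006, 0, 1],
    [0, 0, 0, 0, 0.005, 0, 1],
    [0, 0, 0, 0, 0.003, 0, 1],
    [0, 0, 0, 0, 0.002, 0, 1],
    [0, 0, 0, 0, 0.001, 0, 1],
    [0, 0, 0, 0, 0.001, 0, 1],
    [0, 0, 0, 0, 0, 0, 1],
    [0, 0, 0, 0, 0, 0, 1]
  ]
}}

```text
time_s: 38.05
ee_pos: [0.6282, -0.0533, 0.1129]
tcp_rot: [-0.471, 0.471, -0.528, 0.528]
wrist_force: [-0.4, 0.2, -1.7]
finger_gap: 0.0426
```

Request:
{"api": "drive_tool", "payload": {
  "rows": [
    [0, 0, 0, 0, 0.001, 0, 1],
    [0, 0, 0, 0, 0.001, 0, 1],
    [0, 0, 0, 0, 0, 0, 1],
    [0, 0, 0, 0, 0, 0, 1],
    [0, 0, 0, 0, 0, 0, 1],
    [0, 0, 0, 0, 0, 0, 1],
    [0, 0, 0, 0, 0, 0, 1],
    [0, 0, 0, 0, 0, 0, 1],
    [0, 0, 0, 0, 0, 0, 1],
    [0, 0, 0, 0, 0, 0, 1]
  ]
}}

```text
time_s: 39.3
ee_pos: [0.6283, -0.0533, 0.1125]
tcp_rot: [-0.471, 0.47, -0.527, 0.528]
wrist_force: [-2.6, 0.0, 5.9]
finger_gap: 0.0427
```

Seated; release, rise and back off.

Request:
{"api": "drive_tool", "payload": {
  "rows": [
    [0, 0, 0, 0, -0.0005, 0, 0.8],
    [0, 0, 0, 0, 0, 0, 0.4],
    [0, 0, 0, 0, 0, 0, 0.35],
    [0, 0, 0, 0, 0, 0, 0.3],
    [0, 0, 0, 0, 0, 0, 0.2],
    [0, 0, 0, 0, 0, 0, 0],
    [0, 0, 0, 0, 0, 0, 0],
    [0, 0, 0, 0, 0, 0, 0],
    [0, 0, 0, 0, -0.005, 0, 0],
    [0, 0, 0, 0, -0.01, 0, 0]
  ]
}}

```text
time_s: 40.55
ee_pos: [0.628, -0.0532, 0.1265]
tcp_rot: [0.471, -0.471, 0.528, -0.527]
wrist_force: [-0.2, -0.2, -0.6]
finger_gap: 0.0852
```

Request:
{"api": "drive_tool", "payload": {
  "rows": [
    [0, 0, 0, 0, -0.01, 0, 0],
    [0, 0, 0, 0, -0.01, 0, 0],
    [0, 0, 0, 0, -0.015, 0, 0],
    [0, 0, 0, 0, -0.02, 0, 0],
    [0, 0, 0, 0, -0.025, 0, 0],
    [0, 0, 0, 0, -0.025, 0, 0],
    [0, 0, 0, 0, -0.025, 0, 0],
    [0, 0, 0, 0, -0.02, -0.03, 0],
    [0, 0, 0, 0, 0, -0.03, 0],
    [0, 0, 0, 0, 0, -0.03, 0]
  ]
}}

```text
time_s: 41.8
ee_pos: [0.538, -0.043, 0.2775]
tcp_rot: [-0.471, 0.47, -0.527, 0.528]
wrist_force: [-0.3, -0.0, -0.1]
finger_gap: 0.0855
```

Request:
{"api": "drive_tool", "payload": {
  "rows": [
    [0, 0, 0, 0.02, 0, -0.03, 0],
    [0, 0, 0, 0.02, 0, -0.03, 0],
    [0, 0, 0, 0.02, 0, -0.03, 0],
    [0, 0, 0, 0.02, 0, -0.03, 0],
    [0, 0, 0, 0.02, 0, -0.02, 0],
    [0, 0, 0, 0.02, 0, -0.01, 0],
    [0, 0, 0, 0.01, 0, 0, 0],
    [0, 0, 0, 0, 0, 0, 0],
    [0, 0, 0, 0, 0, 0, 0],
    [0, 0, 0, 0, 0, 0, 0]
  ]
}}

```text
time_s: 43.05
ee_pos: [0.3753, -0.1546, 0.2762]
tcp_rot: [0.471, -0.471, 0.528, -0.527]
wrist_force: [0.0, 0.4, 0.6]
finger_gap: 0.0852
```

Run:
```python
from h import *
o,r=tool(); p=o['ee_pos'];print(o['time_s'],p,o['finger_gap'])
im=cams.read_camera('scene')[:,:,::-1].copy(); t=np.arange(0,6.3,.25)
for P,h in(((.648,.1157),.119),((.6383,.031),.144),((.6286,-.0537),.169)):
    for z in(.044,h-.022,h):
        for u in proj('scene',np.c_[P[0]+.022*np.cos(t),P[1]+.022*np.sin(t),0*t+z]): cv2.circle(im,tuple(int(round(v*8)) for v in u),3,(255,255,0),-1,shift=3)
a=cv2.resize(im[120:280,170:300],(390,480),interpolation=2)
b=cv2.resize(cams.read_camera('top')[:,:,::-1][110:270,140:410],(405,240),interpolation=2)
b=cv2.copyMakeBorder(b,0,240,0,0,0)
cv2.imwrite('pics/g9.png',np.hstack([a,b]))
```

```text
43.05 [ 0.37527748 -0.15460711  0.27617693] 0.08524876803982702
```

View pics/g9.png

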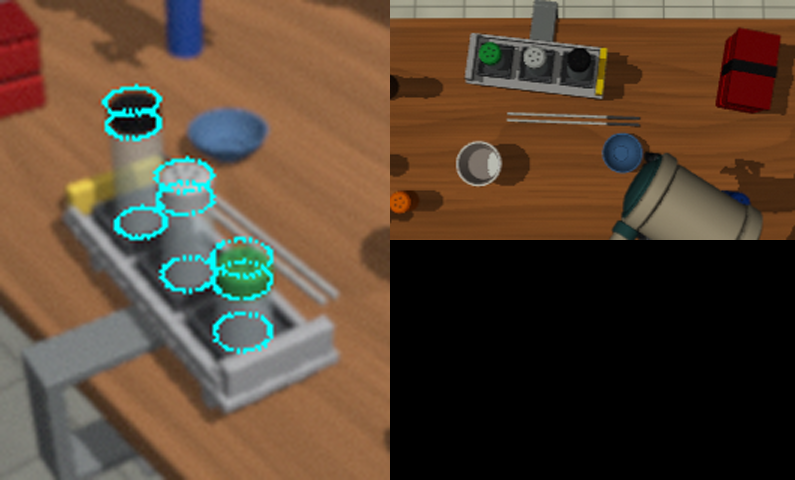

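All three shakers stand upright on the slot centres and match the predicted outlines. The cup, bento and chopsticks look unmoved. Handing in.

```bash
python3 -c "
from bench import workorder; print(workorder.hand_in())"
```

```text
the job is handed in; nothing more can be done
None
```

The three shakers are in the shelf: tall (black lid) in the right slot beside the yellow plate, medium (steel lid) in the middle, and short (green lid) in the left slot. I lowered each one until the wrist force showed 5–9 N of contact with the slot floor, then released it and backed the arm off. The job was handed in about 43 s into the 86 s allowed.

In the last scene picture, all three shakers stand upright and match the outlines drawn at the slot centres to within a few mm. The last top picture shows the same order, and the cup, bento box and chopsticks appear where they started, judged by eye rather than measured. No check failed or disagreed, but the hand-in gave no verdict.

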